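# Line up the tea tins by height on the display step

## Task

Line up the green, red, blue and yellow tea tins on the low clear display step, one upright and centred on each of its four round marks, in order of height: the shortest on the mark nearest the bell, rising to the tallest on the mark nearest the clay dish. Set each tin down gently rather than dropping it, and leave the bell, the dish and the spoon where they are.

Things in the scene. Friction and masses are not known exactly. Their poses are not given: they have to be found in the camera images.
- tin_green: green cylindrical tea tin with a screw lid of the same colour and a small steel disc on top, shortest of the four: 52 mm diameter, 40 mm tall, straight-sided, 50 to 190 g, loose, stands upright on the counter at the start. Origin: centre of its underside, z up the tin.
- tin_red: red cylindrical tea tin with a screw lid of the same colour and a small steel disc on top, second shortest of the four: 52 mm diameter, 55 mm tall, straight-sided, 50 to 190 g, loose, stands upright on the counter at the start. Origin: centre of its underside, z up the tin.
- tin_blue: blue cylindrical tea tin with a screw lid of the same colour and a small steel disc on top, second tallest of the four: 52 mm diameter, 70 mm tall, straight-sided, 50 to 190 g, loose, stands upright on the counter at the start. Origin: centre of its underside, z up the tin.
- tin_yellow: yellow cylindrical tea tin with a screw lid of the same colour and a small steel disc on top, tallest of the four: 52 mm diameter, 85 mm tall, straight-sided, 50 to 190 g, loose, stands upright on the counter at the start. Origin: centre of its underside, z up the tin.
- step: fixed clear acrylic display step, 90 mm deep (x), 500 mm long (y), 30 mm high, flat top. Four flat round cork marks with black rims (62 mm over the rim) lie on top at x = 0, y = -126, -42, +42 and +126 mm. The bell stands at one end (y about +212 or -212 mm), the clay dish at the other. Origin: centre of its underside, z up; x points away from the robot.
- bell: tiny brass-look bell, 42 mm diameter at the rim, 56 mm tall, loose, standing at one end of the step, either end. Origin: centre of its underside, z up.
- dish: small reddish clay dish, 68 mm diameter, 22 mm tall, loose, standing at the other end of the step. Origin: centre of its underside, z up.
- spoon: steel tasting spoon, 150 mm long, lying loose on the counter among the tins; not needed. It lies along its x axis.

How it is judged:
At the end, for the whole second after the job is handed in: Each of the four tins stands upright (within 0.08 rad) on the step, with its axis within 13 mm along and 13 mm across of the centre of its own mark, shortest (green) nearest the bell, then red, blue, and yellow nearest the dish; all released and at rest, the bell and the dish upright (((y of bell in the frame of step above 0.15 m and y of tin_green in the frame of step between 0.113 and 0.139 m and y of tin_red in the frame of step between 0.029 and 0.055 m and y of tin_blue in the frame of step between -0.055 and -0.029 m and y of tin_yellow in the frame of step between -0.139 and -0.113 m) or (y of bell in the frame of step below -0.15 m and y of tin_green in the frame of step between -0.139 and -0.113 m and y of tin_red in the frame of step between -0.055 and -0.029 m and y of tin_blue in the frame of step between 0.029 and 0.055 m and y of tin_yellow in the frame of step between 0.113 and 0.139 m)) and x of tin_green in the frame of step between -0.013 and 0.013 m and z of tin_green in the frame of step between 0.025 and 0.035 m and angle between each of tin_green, tin_red, tin_blue, tin_yellow's own z axis and vertical below 0.08 rad and linear speed of each of tin_green, tin_red, tin_blue, tin_yellow below 0.01 m/s and angular speed of each of tin_green, tin_red, tin_blue, tin_yellow below 0.1 rad/s and contact force between each of tin_green, tin_red, tin_blue, tin_yellow and the fingers below 0.05 N and x of tin_red in the frame of step between -0.013 and 0.013 m and z of tin_red in the frame of step between 0.025 and 0.035 m and x of tin_blue in the frame of step between -0.013 and 0.013 m and z of tin_blue in the frame of step between 0.025 and 0.035 m and x of tin_yellow in the frame of step between -0.013 and 0.013 m and z of tin_yellow in the frame of step between 0.025 and 0.035 m and angle between each of bell, dish's own z axis and vertical below 0.15 rad); the robot touches nothing.
It fails at once if the bell is pushed away from where it stood (more than 25 mm) (distance of bell from where it was at the start of the episode above 0.025 m).
It fails at once if the dish is pushed away from where it stood (more than 25 mm) (distance of dish from where it was at the start of the episode above 0.025 m).
It fails at once if the spoon is pushed away from where it stood (more than 25 mm) (distance of spoon from where it was at the start of the episode above 0.025 m).
It fails at once if a tin is dropped or knocked about (moves faster than 0.7 m/s out of the fingers) ((linear speed of tin_green above 0.7 m/s and contact force between tin_green and the fingers below 0.05 N) or (linear speed of tin_red above 0.7 m/s and contact force between tin_red and the fingers below 0.05 N) or (linear speed of tin_blue above 0.7 m/s and contact force between tin_blue and the fingers below 0.05 N) or (linear speed of tin_yellow above 0.7 m/s and contact force between tin_yellow and the fingers below 0.05 N)).
It also fails if it takes over 112 s, if anything falls off the work surface, if the arm or the gripper's body presses on something with over 40 N, if the wrist force passes 120 N, or if a joint passes its speed limit or range.

## Robot

A 6-joint arm with a two-finger parallel gripper is mounted at the origin on the work surface. World frame = base frame: x ahead of the robot, y to its left, z up, the work surface at z = 0. Lengths are in m, angles in rad, forces in N, time in s.
With the tool pointing down it reaches from about 0.275 to 0.85 m from the base axis. Payload 19 kg.
Tool frame: the origin (TCP) lies on the centre line of the jaws, within the pads' length; the fingertips stand 19 mm ahead of it and the grasp point (between the pads) is the TCP; z points along the fingers, y is the line along which they close (so a half turn about z gives the same grasp; the last joint's range is limited). The gripper opens to 85 mm and grips with 20 to 120 N. Pads are 22 mm wide; open, the fingers measure 114 mm over their backs; the gripper's body (76 mm by 85 mm) begins 54 mm behind the grasp point. The pads swing forward as they close: fully open they stand 13 mm farther back than shut.
Start: joints at [-1.442, 0.15, 1.437, -0, 1.554, -0.134], TCP at [0.149, -0.555, 0.25] pointing down, gripper open.
Joint ranges: [-2.8, 2.8], [-0.68, 2.1], [0.12, 2.68], [-1.39, 4.53], [0.16, 2.79], [-2.81, 2.81]. Speed limits (rad/s): [1.89, 1.89, 2.22, 3.01, 3.01, 3.01].

## Interface

Orientations are given as a rotation vector (axis times angle).
In Python, from bench import r gives the robot as it stands.
- The arm moves only by the shell command python3 -m crank 'ROWS' [FORCE]. ROWS is JSON, a list that holds one entry, the list of rows, each a list of 7 numbers: the turn, a rotation vector about the world's x, y, z in degrees, then the shift along the world's x, y, z in cm, then the finger opening in cm, from 0 to 8.54. A call has 1 to 12 rows; each row shifts and turns the commanded pose from where the row before left it; what a row does not reach is not made up. A row lasts 1/12 s, in which the tool goes at most 41.7 mm and 7.16 degrees, less where a joint would pass 70% of its speed; a pose out of reach is approached as far as the arm can. A call is refused whole if a number of a shift passes 4.17 or a number of a turn 7.16, either way. A call with a gripper value outside its range is refused whole. The fingers move at their own pace and stop on an object; FORCE is the grip in N (left out, the last holds). Time passes only in rows, so rows that do not move let the fingers close. It gives the time, the measured TCP pose, the force, the opening and the grip force at its end, in the units of the state.
- r.sense(): the state, without advancing time (a new reading comes with each control period).
- r.read_camera(name): name is "scene" or "side" or "wrist"; returns a dict with "image" (400x640x3 uint8, red, green, blue), "fx", "fy", "cx", "cy" (pixels), "rvec" (rotation vector, rad) and "tvec" (3), from world to camera coordinates, as OpenCV has them. Camera axes: x right, y down, z forward; pixel columns grow to the right and rows downward; lengths in m; the calibration is good to about 2 mm. A picture is of the moment at which its call begins. There is no depth.
- r.close_job(): hands the job in; it is judged then, once.
The state is a dict: "t": time; "joint_positions": joint angles; "qvel": joint speeds; "effort": joint torques, N m; "eef_pos": TCP position; "eef_rot": TCP orientation; "ft_force": force on the tool from outside, world axes, zero at the start; "ft_torque": the same for the moment, N m; "grip_width": finger opening in m; "grip_force": force on a finger pad.
Only numpy, scipy, OpenCV 4.12 (cv2) and the standard library are available. Lean on these libraries where they do the work, as an engineer would, in place of code of your own. Each camera call takes 0.05 s, during which the arm holds its last target. There are 200 camera calls.

## Working session

There is one attempt and no reset: what is moved stays moved. The work goes in short steps, Python scripts to look and compute and a shell command to move; the robot and the scene stay as the last step left them, time stands still between calls to the robot, and variables do not carry over. Pictures are saved under pics/ and viewed, at most 14 in all, crops included, and the job is handed in when it is done.

```bash
mkdir -p pics; ls
python3 - <<'E'
from bench import r
import cv2,numpy as np
for n in("scene","side"):
    c=r.read_camera(n);cv2.imwrite(f"pics/{n}0.png",c["image"][:,:,::-1])
    R=cv2.Rodrigues(np.array(c["rvec"],float))[0];print(n,c["fx"],c["cx"],c["cy"],(-R.T@np.array(c["tvec"]).ravel()).round(3))
s=r.sense();print(s["t"],s["eef_pos"],s["eef_rot"],s["grip_width"])
E
```

```text
pics
scene 454.2018582769556 316.9584732624416 197.12573928687678 [ 0.921 -0.569  0.756]
side 496.00141728595617 318.37851322725305 204.03834897887782 [-0.159  0.884  0.756]
0.1 [ 0.14932224 -0.55507332  0.24977953] [-3.11350945e+00 -4.11391933e-01 -2.85701088e-07] 0.08524880224648954
```

View pics/scene0.png

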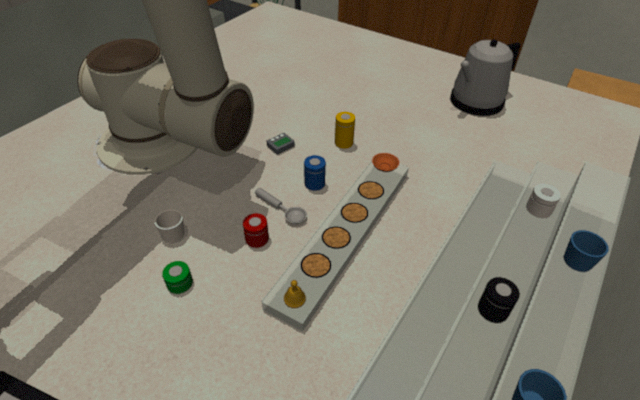

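View pics/side0.png

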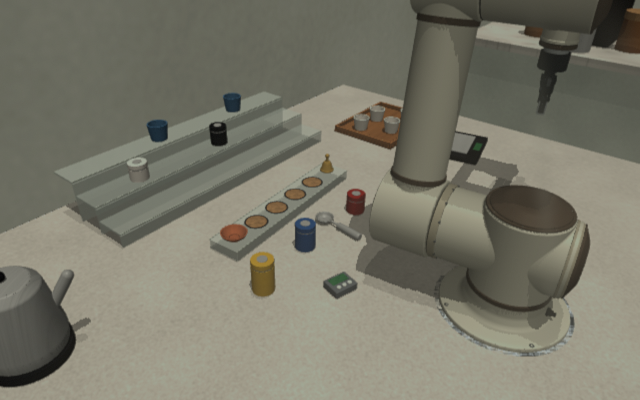

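Scene: the green tin is at (178,277), red (256,230), blue (315,172), yellow (345,130). The marks run from (316,265) to (371,190), with the bell at (294,293), the dish at (385,162) and the spoon at (285,207). Side: yellow (262,273), blue (305,234), red (356,201); green is hidden by the arm.

```bash
cat > h.py <<'E'
import cv2,numpy as np
from bench import r
HUE={"green":(45,80),"red":(173,187),"blue":(100,125),"yellow":(18,32)}
class Cam:
    def __init__(s,n):
        c=r.read_camera(n);s.im=c["image"];s.K=np.array([[c["fx"],0,c["cx"]],[0,c["fy"],c["cy"]],[0,0,1]])
        s.R=cv2.Rodrigues(np.array(c["rvec"],float))[0];s.t=np.array(c["tvec"],float).reshape(3,1)
        s.P=s.K@np.hstack([s.R,s.t]);s.o=(-s.R.T@s.t).ravel();s.hsv=cv2.cvtColor(s.im,cv2.COLOR_RGB2HSV).astype(int)
    def plane(s,uv,z):
        d=s.R.T@np.linalg.inv(s.K)@np.array([uv[0],uv[1],1.]);return s.o+d*(z-s.o[2])/d[2]
    def mask(s,lo,hi,smin=140,vmin=50):
        h=s.hsv[...,0];h=np.where(h<lo-1,h+180,h) if hi>180 else h
        return ((h>=lo)&(h<=hi)&(s.hsv[...,1]>smin)&(s.hsv[...,2]>vmin)).astype(np.uint8)
def tri(a,ua,b,ub):
    X=cv2.triangulatePoints(a.P,b.P,np.array(ua,float).reshape(2,1),np.array(ub,float).reshape(2,1)).ravel();return X[:3]/X[3]
def cen(c):
    m=cv2.moments(c);return np.array([m["m10"]/m["m00"],m["m01"]/m["m00"]])
def disc(cam,col,box=None,**k):
    """centre pixel of the steel disc: the largest hole in the colour's mask"""
    m=cam.mask(*HUE[col],**k)
    if box:
        z=np.zeros_like(m);z[box[1]:box[3],box[0]:box[2]]=1;m*=z
    cs,h=cv2.findContours(m,cv2.RETR_CCOMP,cv2.CHAIN_APPROX_NONE)
    ho=[c for c,q in zip(cs,h[0] if h is not None else []) if q[3]>=0 and cv2.contourArea(c)>12]
    if not ho:return None
    c=max(ho,key=cv2.contourArea);return cen(c),cv2.contourArea(c)
def marks(cam,box):
    x0,y0,x1,y1=box;m=cam.mask(8,20,70,90);z=np.zeros_like(m);z[y0:y1,x0:x1]=1;m*=z
    m=cv2.morphologyEx(m,cv2.MORPH_CLOSE,np.ones((3,3)))
    cs,_=cv2.findContours(m,cv2.RETR_EXTERNAL,cv2.CHAIN_APPROX_NONE)
    return [(cen(c),cv2.contourArea(c)) for c in cs if cv2.contourArea(c)>60]
E
python3 - <<'E'
from h import *
np.set_printoptions(precision=4,suppress=True)
A,B=Cam("scene"),Cam("side")
H=dict(green=.04,red=.055,blue=.07,yellow=.085)
bx={"scene":dict(green=(150,240,210,310),red=(230,200,285,260),blue=(290,140,340,200),yellow=(325,100,365,155)),
"side":dict(green=(0,0,1,1),red=(335,180,375,225),blue=(285,210,325,260),yellow=(240,240,290,300))}
for c in HUE:
    a=disc(A,c,bx["scene"][c]);b=disc(B,c,bx["side"][c]);print(c,a,b)
    if a: print("  A",A.plane(a[0],H[c]))
    if b: print("  B",B.plane(b[0],H[c]))
    if a and b: print("  tri",tri(A,a[0],B,b[0]))
ma=marks(A,(298,175,390,280));mb=marks(B,(240,170,330,232))
print(len(ma),len(mb))
ma.sort(key=lambda q:-q[0][1]);mb.sort(key=lambda q:q[0][1])
for p,q in zip(ma,mb):print(p,q,A.plane(p[0],.03),B.plane(q[0],.03),tri(A,p[0],B,q[0]))
E
```

```text
green (array([175.1265, 270.5851]), 141.0) None
  A [ 0.4041 -0.2802  0.04  ]
red (array([254.5582, 221.1324]), 104.5) None
  A [ 0.4574 -0.1033  0.055 ]
blue (array([314.431 , 161.2969]), 87.0) None
  A [0.4609 0.1144 0.07  ]
yellow (array([345.03, 116.07]), 50.0) (array([261.5372, 258.4574]), 94.0)
  A [0.4336 0.2956 0.085 ]
  B [0.437  0.2894 0.085 ]
  tri [0.4352 0.2919 0.0876]
4 4
(array([315.5275, 264.6651]), 439.5) (array([311.7986, 181.5248]), 117.5) [ 0.6158 -0.1092  0.03  ] [ 0.618  -0.1151  0.03  ] [ 0.6161 -0.1113  0.0324]
(array([335.762 , 236.9198]), 363.5) (array([294.5495, 193.5972]), 129.5) [ 0.6102 -0.0252  0.03  ] [ 0.6132 -0.0304  0.03  ] [ 0.6109 -0.0272  0.0324]
(array([354.0971, 212.0583]), 309.0) (array([275.9978, 206.9081]), 150.5) [0.6051 0.0591 0.03  ] [0.6073 0.0544 0.03  ] [0.6056 0.057  0.032 ]
(array([370.5205, 189.5728]), 268.0) (array([255.7898, 221.1681]), 170.5) [0.5996 0.1435 0.03  ] [0.6022 0.1381 0.03  ] [0.6003 0.1407 0.0324]
```

Run:
```python
from h import *
np.set_printoptions(precision=3,suppress=True)
A=Cam("scene")
for n,u,z in [("handle end",(257,191),.005),("bowl start",(286,212),.005),("bowl end",(306,218),.005),("cup base",(173,238),0),("cup top",(168,219),.04),("bell",(294,302),.03),("dish",(386,165),.03),("gadget",(281,148),0),("gadget r",(294,143),0)]:print(n,A.plane(u,z))
W=Cam("wrist");print(W.o);cv2.imwrite("pics/w0.png",W.im[:,:,::-1])
```

```text
handle end [0.366 0.009 0.005]
bowl start [ 0.465 -0.007  0.005]
bowl end [0.514 0.003 0.005]
cup base [ 0.307 -0.205  0.   ]
cup top [ 0.291 -0.193  0.04 ]
bell [ 0.631 -0.203  0.03 ]
dish [0.588 0.243 0.03 ]
gadget [0.309 0.179 0.   ]
gadget r [0.325 0.217 0.   ]
[ 0.226 -0.533  0.372]
```

```bash
python3 -m crank '[[[0,0,7,2.2,2.5,0,8.5],[0,0,7,2.2,2.5,0,8.5],[0,0,7,2.2,2.5,0,8.5],[0,0,7,2.2,2.5,0,8.5],[0,0,7,2.2,2.5,0,8.5],[0,0,7,2.2,2.5,0,8.5],[0,0,7,2.2,2.5,0,8.5],[0,0,7,2.2,2.5,0,8.5],[0,0,7,2.2,2.5,0,8.5],[0,0,7,2.2,2.5,0,8.5],[0,0,7,2.2,2.5,0,8.5],[0,0,1.7,1.3,0,0,8.5]]]' 40
```

```text
t: 1.3
eef_pos: [0.406, -0.2767, 0.2507]
eef_rot: [2.135, 2.304, 0.001]
ft_force: [-0.3, -0.8, 0.8]
grip_width: 0.0852
grip_force: 0.0
```

Run:
```python
from h import *
np.set_printoptions(precision=4,suppress=True)
A=Cam("scene");W=Cam("wrist");cv2.imwrite("pics/w1.png",W.im[:,:,::-1])
s=r.sense();print(s["eef_pos"],W.o)
b=disc(W,"green");print(b)
a=np.array([175.1265,270.5851])
if b: print(W.plane(b[0],.04),tri(A,a,W,b[0]))
```

```text
[ 0.4059 -0.2794  0.2502] [ 0.4017 -0.1982  0.3728]
(array([319.6306, 178.9729]), 425.0)
[ 0.4064 -0.2796  0.04  ] [ 0.4055 -0.2804  0.0412]
```

View pics/w1.png

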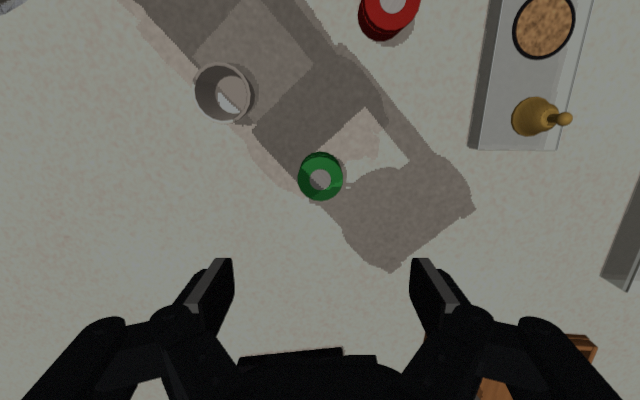

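Wrist view shows the green tin's disc at (320,179) almost under the jaws. The cup at (223,93) and bell at (538,117) are well clear, and the triangulated height (41 mm) matches.

```bash
python3 -m crank '[[[0,0,0,0,0,-4,8.5],[0,0,0,0,0,-4,8.5],[0,0,0,0,0,-4,8.5],[0,0,0,0,0,-4,8.5],[0,0,0,0,0,-3.4,8.5],[0,0,0,0,0,-2,8.5],[0,0,0,0,0,-1,8.5],[0,0,0,0,0,0,6.5],[0,0,0,0,0,0,4.6],[0,0,0,0,0,0,4.6],[0,0,0,0,0,0,4.6],[0,0,0,0,0,0,4.6]]]' 40
```

```text
t: 2.4
eef_pos: [0.405, -0.2811, 0.0281]
eef_rot: [2.146, 2.291, -0.001]
ft_force: [-2.4, -0.3, 8.8]
grip_width: 0.0508
grip_force: 42.3
```

```bash
python3 -m crank '[[[0,0,0,0,0,2,4.6],[0,0,0,0,0,4,4.6],[0,0,0,0,0,4,4.6],[0,0,0,0,0,4,4.6],[0,0,0,0,0,2,4.6],[0,0,0,3,2.4,0,4.6],[0,0,0,3,2.4,0,4.6],[0,0,0,3,2.4,0,4.6],[0,0,0,3,2.4,0,4.6],[0,0,0,3,2.4,0,4.6],[0,0,0,3,2.4,0,4.6],[0,0,0,3,2.4,0,4.6]]]'; python3 -m crank '[[[0,0,0,0.1,0,0,4.6],[0,0,0,0,0,0,4.6],[0,0,0,0,0,0,4.6]]]'
cat > look.py <<'E'
from h import *
np.set_printoptions(precision=4,suppress=True)
import sys
M=[(315.5275,264.6651),(335.762,236.9198),(354.0971,212.0583),(370.5205,189.5728)]
W=Cam("wrist");cv2.imwrite(f"pics/{sys.argv[1]}.png",W.im[:,:,::-1])
A=Cam("scene");s=r.sense();print(s["t"],s["eef_pos"],s["eef_rot"],s["grip_width"],s["ft_force"])
for p,a in marks(W,(0,0,640,320)):
    if a<300: continue
    q=W.plane(p,.03);k=min(range(4),key=lambda i:np.hypot(*(A.plane(M[i],.03)-q)[:2]));print("mark",k,p,a,q,tri(A,M[k],W,p))
E
python3 look.py w2
```

```text
t: 3.4
eef_pos: [0.6158, -0.1106, 0.1876]
eef_rot: [2.146, 2.292, 0.001]
ft_force: [0.8, -0.6, -0.5]
grip_width: 0.051
grip_force: 42.0
t: 3.65
eef_pos: [0.6152, -0.1123, 0.1868]
eef_rot: [2.147, 2.293, -0.0]
ft_force: [0.6, -0.4, -0.4]
grip_width: 0.0511
grip_force: 42.2
3.75 [ 0.6147 -0.113   0.1869] [2.1481 2.2917 0.    ] 0.05074934361160202 [-0.3881 -0.532  -1.1566]
mark 0 [320.229  180.9686] 1658.0 [ 0.6143 -0.1023  0.03  ] [ 0.6133 -0.1046  0.023 ]
mark 1 [323.976   91.8276] 3043.0 [ 0.6123 -0.0233  0.03  ] [ 0.6107 -0.0242  0.0293]
mark 2 [323.8831   7.7026] 774.0 [0.6079 0.0396 0.03  ] [0.6134 0.0363 0.054 ]
```

View pics/w2.png

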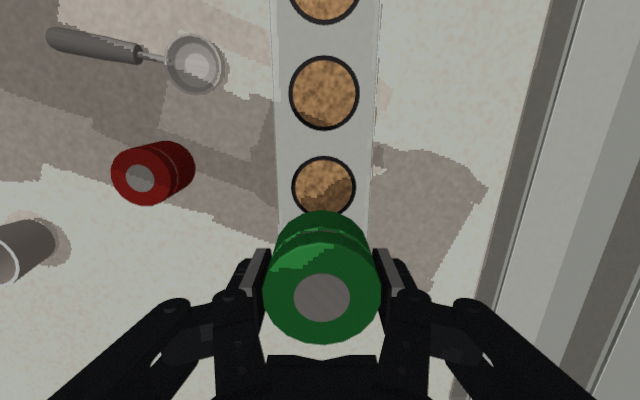

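Wrist view shows green held square in the jaws. Mark 0 at (322,186) is partly hidden by it, and mark 1 is whole at (324,92), agreeing with the fixed cameras to a few mm.

```bash
python3 -m crank '[[[0,0,0,0.2,0.3,-3,4.6],[0,0,0,0,0,-3.5,4.6],[0,0,0,0,0,-3,4.6],[0,0,0,0,0,-2,4.6],[0,0,0,0,0,-0.5,4.6],[0,0,0,0,0,-0.2,4.6],[0,0,0,0,0,-0.2,4.6],[0,0,0,0,0,0,4.6],[0,0,0,0,0,0,4.6]]]'
```

```text
t: 4.5
eef_pos: [0.6179, -0.1096, 0.0638]
eef_rot: [2.146, 2.291, 0.001]
ft_force: [-0.0, 0.8, -1.4]
grip_width: 0.0511
grip_force: 42.2
```

```bash
python3 -m crank '[[[0,0,0,0,0,-0.2,4.6],[0,0,0,0,0,-0.15,4.6],[0,0,0,0,0,-0.1,4.6],[0,0,0,0,0,0,4.6],[0,0,0,0,0,0,4.6]]]'
```

```text
t: 4.92
eef_pos: [0.6175, -0.1092, 0.0581]
eef_rot: [2.147, 2.293, 0.0]
ft_force: [-2.5, 1.0, 5.4]
grip_width: 0.051
grip_force: 42.4
```

```bash
python3 -m crank '[[[0,0,0,0,0,0,5.6],[0,0,0,0,0,0,6.5],[0,0,0,0,0,0,8.5],[0,0,0,0,0,0,8.5],[0,0,0,0,0,0,8.5],[0,0,0,0,0,2,8.5],[0,0,0,0,0,4,8.5],[0,0,0,0,0,4,8.5],[0,0,0,0,0,4,8.5],[0,0,0,0,0,4,8.5]]]'; python3 -m crank '[[[0,0,0,-3.5,0.1,1.2,8.5],[0,0,0,-4,0.1,0,8.5],[0,0,0,-4,0.1,0,8.5],[0,0,0,-3.3,0.1,0,8.5],[0,0,0,-1,0,0,8.5],[0,0,0,0,0,0,8.5],[0,0,0,0,0,0,8.5]]]'
cat > tin.py <<'E'
import sys
from h import *
np.set_printoptions(precision=4,suppress=True)
H=dict(green=.04,red=.055,blue=.07,yellow=.085)
bx=dict(green=(250,200,345,300),red=(230,200,285,260),blue=(290,140,340,200),yellow=(325,100,365,155))
pa=dict(red=(254.5582,221.1324),blue=(314.431,161.2969),yellow=(345.03,116.07))
c=sys.argv[1];W=Cam("wrist");A=Cam("scene");s=r.sense();print(s["t"],s["eef_pos"],s["eef_rot"])
cv2.imwrite(f"pics/{sys.argv[2]}.png",W.im[:,:,::-1]);cv2.imwrite(f"pics/{sys.argv[2]}s.png",A.im[:,:,::-1])
b=disc(W,c);print(b)
if b: print(W.plane(b[0],H[c]),tri(A,pa[c],W,b[0]))
for k in sys.argv[3:]:
    a=disc(A,k)
    if a: print("placed",k,a,A.plane(a[0],H[k]+.03))
E
python3 tin.py red w3 green
```

```text
t: 5.75
eef_pos: [0.617, -0.1091, 0.2398]
eef_rot: [-2.147, -2.293, 0.0]
ft_force: [1.2, -0.1, -1.2]
grip_width: 0.0852
grip_force: 0.0
t: 6.33
eef_pos: [0.4596, -0.1054, 0.2503]
eef_rot: [2.147, 2.292, 0.001]
ft_force: [0.1, -0.2, 0.3]
grip_width: 0.0851
grip_force: 0.0
6.4333 [ 0.4602 -0.1054  0.2497] [-2.1473 -2.2931 -0.0001]
(array([320.7485, 179.5645]), 442.0)
[ 0.4599 -0.1035  0.055 ] [ 0.4588 -0.1039  0.0565]
placed green (array([316.1574, 251.7282]), 135.5) [ 0.6162 -0.1082  0.07  ]
```

Green sits within 1 mm of its mark (same camera, same bias). Red measures (0.459,-0.104) with a height of 56 mm, consistent with the text.

```bash
python3 -m crank '[[[0,0,0,0,0.15,-4,8.5],[0,0,0,0,0,-4,8.5],[0,0,0,0,0,-4,8.5],[0,0,0,0,0,-4,8.5],[0,0,0,0,0,-3.5,8.5],[0,0,0,0,0,-1.5,8.5],[0,0,0,0,0,-0.5,8.5],[0,0,0,0,0,0,6.5],[0,0,0,0,0,0,4.6],[0,0,0,0,0,0,4.6],[0,0,0,0,0,0,4.6],[0,0,0,0,0,0,4.6]]]' 40
python3 -m crank '[[[0,0,0,0,0,2,4.6],[0,0,0,0,0,4,4.6],[0,0,0,0,0,4,4.6],[0,0,0,0,0,4,4.6],[0,0,0,0,0,2,4.6],[0,0,0,3,1.5,0,4.6],[0,0,0,3,1.5,0,4.6],[0,0,0,3,1.5,0,4.6],[0,0,0,3,1.5,0,4.6],[0,0,0,3.2,1.5,0,4.6],[0,0,0,0,0.2,0,4.6],[0,0,0,0,0,0,4.6]]]'
python3 look.py w4
```

```text
t: 7.43
eef_pos: [0.4604, -0.1041, 0.0363]
eef_rot: [2.146, 2.291, 0.002]
ft_force: [-0.4, -0.6, 7.8]
grip_width: 0.0514
grip_force: 42.2
t: 8.43
eef_pos: [0.6121, -0.0257, 0.1946]
eef_rot: [-2.145, -2.295, 0.0]
ft_force: [1.0, 0.1, -1.0]
grip_width: 0.0509
grip_force: 42.3
8.5333 [ 0.6109 -0.0269  0.1951] [ 2.1471  2.2933 -0.0003] 0.05124730639533722 [-0.2646 -0.0745  0.0684]
mark 1 [317.1047 182.9041] 1547.5 [ 0.6083 -0.0197  0.03  ] [ 0.6081 -0.0212  0.0248]
mark 2 [320.816   96.5592] 2972.5 [0.6066 0.0594 0.03  ] [0.6057 0.059  0.0304]
mark 3 [321.0213  10.3785] 1129.0 [0.6023 0.1262 0.03  ] [0.6066 0.1231 0.0495]
```

```bash
python3 -m crank '[[[0,0,0,0,0.1,-3,4.6],[0,0,0,0,0,-3.5,4.6],[0,0,0,0,0,-3,4.6],[0,0,0,0,0,-2,4.6],[0,0,0,0,0,-0.5,4.6],[0,0,0,0,0,-0.2,4.6],[0,0,0,0,0,-0.2,4.6],[0,0,0,0,0,-0.15,4.6],[0,0,0,0,0,-0.1,4.6],[0,0,0,0,0,-0.1,4.6],[0,0,0,0,0,0,4.6],[0,0,0,0,0,0,4.6]]]'
```

```text
t: 9.53
eef_pos: [0.6115, -0.0257, 0.0676]
eef_rot: [2.147, 2.293, 0.0]
ft_force: [-0.0, 0.7, -0.7]
grip_width: 0.0506
grip_force: 42.3
```

Not yet touching; go down a little further.

```bash
python3 -m crank '[[[0,0,0,0,0,-0.1,4.6],[0,0,0,0,0,-0.1,4.6],[0,0,0,0,0,0,4.6],[0,0,0,0,0,0,4.6]]]'
```

```text
t: 9.87
eef_pos: [0.6115, -0.0257, 0.0663]
eef_rot: [2.147, 2.293, 0.0]
ft_force: [-5.2, 1.8, 13.0]
grip_width: 0.0508
grip_force: 43.5
```

```bash
python3 -m crank '[[[0,0,0,0,0,0,5.6],[0,0,0,0,0,0,6.5],[0,0,0,0,0,0,8.5],[0,0,0,0,0,0,8.5],[0,0,0,0,0,0,8.5],[0,0,0,0,0,2,8.5],[0,0,0,0,0,4,8.5],[0,0,0,0,0,4,8.5],[0,0,0,0,0,4,8.5],[0,0,0,0,0,4,8.5]]]'; python3 -m crank '[[[0,0,0,-2.9,2.8,0.5,8.5],[0,0,0,-2.9,2.8,0,8.5],[0,0,0,-2.9,2.8,0,8.5],[0,0,0,-2.9,2.8,0,8.5],[0,0,0,-2.9,2.8,0,8.5],[0,0,0,-0.3,0,0,8.5],[0,0,0,0,0,0,8.5],[0,0,0,0,0,0,8.5]]]'
python3 tin.py blue w5 green red
```

```text
t: 10.7
eef_pos: [0.611, -0.0256, 0.2472]
eef_rot: [-2.147, -2.293, 0.0]
ft_force: [1.2, -0.6, -0.3]
grip_width: 0.0851
grip_force: 0.0
t: 11.37
eef_pos: [0.4636, 0.1142, 0.2505]
eef_rot: [2.146, 2.293, 0.001]
ft_force: [0.3, 0.2, -0.5]
grip_width: 0.0852
grip_force: 0.0
11.4667 [0.4641 0.1136 0.2501] [-2.1484 -2.2921  0.0004]
(array([319.9517, 185.32  ]), 500.5)
[0.4631 0.1137 0.07  ] [0.4622 0.1135 0.0711]
placed green (array([316.2137, 251.7631]), 136.5) [ 0.6164 -0.1082  0.07  ]
placed red (array([336.9409, 219.0091]), 110.0) [ 0.6104 -0.0248  0.085 ]
```

Red is on its mark too. Blue measures (0.463,0.114) with a height of 71 mm, as expected.

```bash
python3 -m crank '[[[0,0,0,0,0,-4,8.5],[0,0,0,0,0,-4,8.5],[0,0,0,0,0,-4,8.5],[0,0,0,0,0,-4,8.5],[0,0,0,0,0,-3,8.5],[0,0,0,0,0,-1.3,8.5],[0,0,0,0,0,-0.5,8.5],[0,0,0,0,0,0,6.5],[0,0,0,0,0,0,4.6],[0,0,0,0,0,0,4.6],[0,0,0,0,0,0,4.6],[0,0,0,0,0,0,4.6]]]' 40
python3 -m crank '[[[0,0,0,0,0,2,4.6],[0,0,0,0,0,4,4.6],[0,0,0,0,0,4,4.6],[0,0,0,0,0,4,4.6],[0,0,0,0,0,2,4.6],[0,0,0,2.8,-1.1,0,4.6],[0,0,0,2.8,-1.1,0,4.6],[0,0,0,2.8,-1.1,0,4.6],[0,0,0,2.8,-1.1,0,4.6],[0,0,0,2.8,-1.1,0,4.6],[0,0,0,0.2,0,0,4.6],[0,0,0,0,0,0,4.6]]]'
python3 look.py w6
```

```text
t: 12.47
eef_pos: [0.4643, 0.1142, 0.0437]
eef_rot: [2.146, 2.292, 0.003]
ft_force: [-0.6, -2.4, 8.7]
grip_width: 0.0505
grip_force: 42.2
t: 13.47
eef_pos: [0.6062, 0.0586, 0.202]
eef_rot: [-2.148, -2.292, 0.0]
ft_force: [-0.5, -0.1, -1.7]
grip_width: 0.0512
grip_force: 42.5
13.5667 [0.6049 0.0595 0.2025] [-2.1471 -2.2929  0.0002] 0.05120147477747325 [-0.2701  0.2077 -0.5222]
mark 2 [317.3897 182.87  ] 1355.0 [0.6027 0.0628 0.03  ] [0.6033 0.0621 0.0265]
mark 3 [321.0905  97.164 ] 2821.5 [0.6012 0.1434 0.03  ] [0.6003 0.143  0.0307]
mark 3 [314.6563   9.7171] 1225.5 [0.5913 0.2126 0.03  ] [ 0.5721  0.2248 -0.048 ]
```

```bash
python3 -m crank '[[[0,0,0,0.1,-0.05,-3,4.6],[0,0,0,0,0,-3.5,4.6],[0,0,0,0,0,-3,4.6],[0,0,0,0,0,-2,4.6],[0,0,0,0,0,-0.6,4.6],[0,0,0,0,0,-0.3,4.6],[0,0,0,0,0,-0.2,4.6],[0,0,0,0,0,-0.1,4.6],[0,0,0,0,0,-0.1,4.6],[0,0,0,0,0,-0.1,4.6],[0,0,0,0,0,-0.1,4.6],[0,0,0,0,0,0,4.6]]]'; python3 -m crank '[[[0,0,0,0,0,0,4.6]]]'
```

```text
t: 14.57
eef_pos: [0.6068, 0.0588, 0.0737]
eef_rot: [2.147, 2.292, 0.001]
ft_force: [-4.3, -0.4, 12.1]
grip_width: 0.051
grip_force: 43.6
t: 14.65
eef_pos: [0.6068, 0.0588, 0.0737]
eef_rot: [2.147, 2.292, 0.001]
ft_force: [-3.4, 0.3, 11.0]
grip_width: 0.0517
grip_force: 43.6
```

```bash
python3 -m crank '[[[0,0,0,0,0,0,5.6],[0,0,0,0,0,0,6.5],[0,0,0,0,0,0,8.5],[0,0,0,0,0,0,8.5],[0,0,0,0,0,0,8.5],[0,0,0,0,0,2,8.5],[0,0,0,0,0,4,8.5],[0,0,0,0,0,4,8.5],[0,0,0,0,0,4,8.5],[0,0,0,0,0,4,8.5]]]'; python3 -m crank '[[[0,0,0,-2.4,3.3,0.5,8.5],[0,0,0,-2.4,3.3,0,8.5],[0,0,0,-2.4,3.3,0,8.5],[0,0,0,-2.4,3.3,0,8.5],[0,0,0,-2.4,3.3,0,8.5],[0,0,0,-2.4,3.3,0,8.5],[0,0,0,-2.6,3.5,0,8.5],[0,0,0,0,0.2,0,8.5],[0,0,0,0,0,0,8.5],[0,0,0,0,0,0,8.5]]]'
python3 tin.py yellow w7 green red blue
```

```text
t: 15.48
eef_pos: [0.6059, 0.0588, 0.2542]
eef_rot: [-2.147, -2.293, 0.0]
ft_force: [0.8, 0.1, -0.6]
grip_width: 0.0854
grip_force: 0.0
t: 16.32
eef_pos: [0.4376, 0.2922, 0.2573]
eef_rot: [2.146, 2.294, -0.0]
ft_force: [0.7, -0.7, -0.9]
grip_width: 0.0845
grip_force: 0.0
16.4167 [0.4382 0.2914 0.2571] [ 2.1487  2.2918 -0.0005]
(array([319.5  , 185.584]), 490.0)
[0.4364 0.2935 0.085 ] [0.4354 0.2935 0.0868]
placed green (array([316.1734, 251.8034]), 136.5) [ 0.6164 -0.1083  0.07  ]
placed red (array([336.8714, 219.0523]), 111.5) [ 0.6103 -0.025   0.085 ]
placed blue (array([356.4673, 189.1931]), 107.0) [0.6056 0.059  0.1   ]
```

View pics/w7.png

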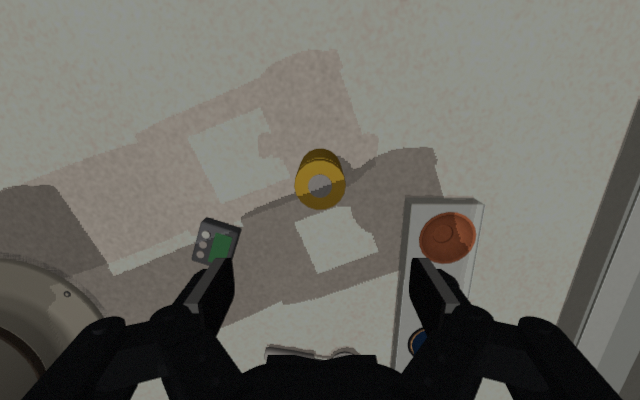

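Yellow's disc is at (320,186); the gadget (213,243) and dish (447,237) are clear. Blue is on its mark (0.6056,0.059).

```bash
python3 -m crank '[[[0,0,0,-0.15,0.2,-4,8.5],[0,0,0,0,0,-4,8.5],[0,0,0,0,0,-4,8.5],[0,0,0,0,0,-4,8.5],[0,0,0,0,0,-3,8.5],[0,0,0,0,0,-1.2,8.5],[0,0,0,0,0,-0.5,8.5],[0,0,0,0,0,0,6.5],[0,0,0,0,0,0,4.6],[0,0,0,0,0,0,4.6],[0,0,0,0,0,0,4.6],[0,0,0,0,0,0,4.6]]]' 40
python3 -m crank '[[[0,0,0,0,0,2,4.6],[0,0,0,0,0,4,4.6],[0,0,0,0,0,4,4.6],[0,0,0,0,0,4,4.6],[0,0,0,0,0,2,4.6],[0,0,0,2.7,-2.5,0,4.6],[0,0,0,2.7,-2.5,0,4.6],[0,0,0,2.7,-2.5,0,4.6],[0,0,0,2.7,-2.5,0,4.6],[0,0,0,2.7,-2.5,0,4.6],[0,0,0,2.7,-2.6,0,4.6],[0,0,0,0.2,0,0,4.6]]]'; python3 -m crank '[[[0,0,0,0,0,0,4.6]]]'
python3 look.py w8
```

```text
t: 17.42
eef_pos: [0.437, 0.2946, 0.0523]
eef_rot: [2.147, 2.292, 0.004]
ft_force: [0.4, -1.6, 5.1]
grip_width: 0.0512
grip_force: 41.0
t: 18.42
eef_pos: [0.6035, 0.1387, 0.2112]
eef_rot: [2.15, 2.287, 0.001]
ft_force: [0.8, -0.6, -1.6]
grip_width: 0.0512
grip_force: 42.7
t: 18.5
eef_pos: [0.6012, 0.1417, 0.211]
eef_rot: [2.15, 2.29, 0.001]
ft_force: [-0.5, 0.1, -1.9]
grip_width: 0.051
grip_force: 42.7
18.6 [0.5998 0.1435 0.2111] [2.1474 2.2928 0.0011] 0.050988192433874084 [-0.6726  0.1035 -1.6728]
mark 3 [323.7308 167.9888] 402.5 [0.6034 0.1594 0.03  ] [0.5977 0.1548 0.0194]
mark 3 [314.5689  89.8573] 4718.5 [0.59   0.2327 0.03  ] [ 0.5707  0.2285 -0.0531]
```

```bash
python3 -m crank '[[[0,0,0,0.05,0,-3,4.6],[0,0,0,0,0,-3.5,4.6],[0,0,0,0,0,-3,4.6],[0,0,0,0,0,-2,4.6],[0,0,0,0,0,-0.6,4.6],[0,0,0,0,0,-0.3,4.6],[0,0,0,0,0,-0.2,4.6],[0,0,0,0,0,-0.1,4.6],[0,0,0,0,0,-0.1,4.6],[0,0,0,0,0,-0.1,4.6],[0,0,0,0,0,0,4.6],[0,0,0,0,0,0,4.6]]]'; python3 -m crank '[[[0,0,0,0,0,0,4.6]]]'
```

```text
t: 19.6
eef_pos: [0.601, 0.1433, 0.0824]
eef_rot: [2.147, 2.292, 0.002]
ft_force: [-2.0, 0.1, 5.7]
grip_width: 0.0513
grip_force: 43.1
t: 19.68
eef_pos: [0.601, 0.1433, 0.0824]
eef_rot: [2.147, 2.292, 0.002]
ft_force: [-1.7, 0.4, 6.9]
grip_width: 0.0508
grip_force: 43.1
```

```bash
python3 -m crank '[[[0,0,0,0,0,0,5.6],[0,0,0,0,0,0,6.5],[0,0,0,0,0,0,8.5],[0,0,0,0,0,0,8.5],[0,0,0,0,0,0,8.5],[0,0,0,0,0,2,8.5],[0,0,0,0,0,4,8.5],[0,0,0,0,0,4,8.5],[0,0,0,0,0,4,8.5],[0,0,0,0,0,4,8.5]]]'; python3 -m crank '[[[0,0,0,-3,0,0,8.5],[0,0,0,-3,0,0,8.5],[0,0,0,-3,0,0,8.5],[0,0,0,-3,0,0,8.5],[0,0,0,-3,0,0,8.5],[0,0,0,0,0,0,8.5],[0,0,0,0,0,0,8.5]]]'
python3 tin.py yellow w9 green red blue yellow
```

```text
t: 20.52
eef_pos: [0.6001, 0.1432, 0.2633]
eef_rot: [-2.147, -2.293, 0.0]
ft_force: [0.4, -0.3, 0.3]
grip_width: 0.0853
grip_force: 0.0
t: 21.1
eef_pos: [0.4497, 0.1433, 0.262]
eef_rot: [2.146, 2.293, 0.002]
ft_force: [0.9, -0.4, 0.0]
grip_width: 0.0847
grip_force: 0.0
21.2 [0.451  0.1432 0.2615] [2.1473 2.2927 0.0007]
(array([482.867 , 205.3954]), 564.0)
[0.619  0.1335 0.085 ] [0.5289 0.1534 0.2051]
placed green (array([316.2189, 251.6876]), 135.5) [ 0.6163 -0.108   0.07  ]
placed red (array([337., 219.]), 111.0) [ 0.6105 -0.0247  0.085 ]
placed blue (array([356.4722, 189.2407]), 108.0) [0.6057 0.0589 0.1   ]
placed yellow (array([373.8406, 161.7184]), 80.5) [0.5996 0.1426 0.115 ]
```

View pics/w9s.png

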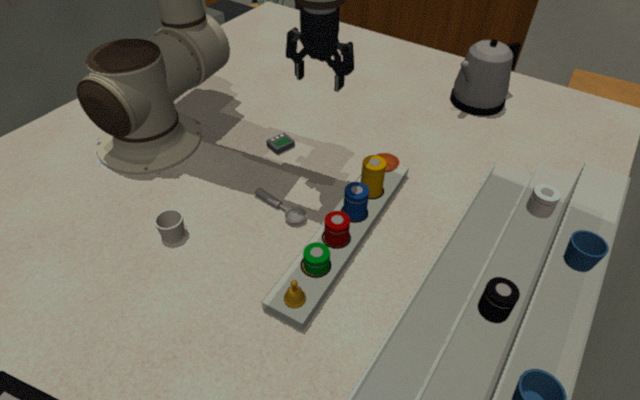

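All four tins stand upright on their marks: green (316,255), red (337,228), blue (356,202) and yellow (373,175), rising from the bell (294,293) to the dish (388,162). Each is within about 1 mm of its mark; the bell, dish and spoon are unmoved and the gripper is clear.

```bash
python3 -c "
from bench import r
print(r.close_job())"
```

```text
the job is handed in; nothing more can be done
None
```

I placed the green, red, blue and yellow tins upright on the four marks in height order from bell to dish, each within about 1 mm of centre by camera. The bell, dish and spoon look unmoved, and I handed the job in at about 21 s; no verdict was returned.

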